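Lock the push-push air valves by feel

TASK

Before spraying, all three push-push valve buttons on the air manifold must be locked down. One or two of them have popped up and it cannot be told by eye which, so feel each one lightly and click down those that are up, with slow, gentle presses, until all three stay locked when let go. Leave the things lying around it where they are.

Things in the scene. Friction and masses are not known exactly. Their poses are not given: they have to be found in the camera images.
- manifold: Air manifold screwed to the bench: aluminium block 56 x 236 x 70 mm on a dark steel foot plate 90 x 290 x 8 mm, three brass hose barbs out of its back (+x). On top stands a row of three equal black round buttons, 35 mm across (flat top 29 mm), axes at y = +75, 0, -75 mm. Origin: centre of the foot plate's underside, on the bench; y along the row, z up.
- seat_left (a point): Fixed point on the block's flat top, 70 mm above the bench, on the axis of the +y button; axes as the manifold's. The buttons press straight down. Heights over the bench of a button's top: popped up 100 mm, locked 96 mm, at the hard stop 89 mm. Under each is a fixed steel collar 42 mm across, 5 mm high. At the start one or two of the three are up, any of them.
- seat_middle (a point): The same point for the middle button. Each button is a push-push latch: pressed fully, to within 0.5 mm of its hard stop, and let go, an up button stays locked and a locked one springs up; so they alternate. A shorter press changes nothing (one that ends just short may leave it hanging at 94 mm: press again).
- seat_right (a point): The same point for the -y button. The springs are preloaded: a touch under 3.5 N moves no button in either state. An up one begins to sink at about 4 N, a locked one at about 5 N, and 7 N brings either to within 1 mm of its stop; there the force climbs steeply, and at 10 to 12 N it is fully home. More than 30 N harms them (so press slowly, 10 to 20 mm/s).
- tape: Bystander, loose: roll of masking tape lying flat, 98 mm across, 25 mm high. Origin: centre of its underside.
- small_tin: Bystander, loose: small paint tin standing upright, 78 mm across, 78 mm high. Origin: centre of its underside.
- casting: Bystander, loose: white cast T-shaped part lying flat, 110 x 120 x 35 mm. Origin: centre of its underside.

How it is judged:
By the outcome, as a careful person would: the job done as asked, in the order asked, and still so for the second after the job is handed in, with the robot touching nothing.
It also fails if it takes over 42 s, if anything falls off the work surface, if the arm or the gripper's body presses on something with over 40 N, if the wrist force passes 120 N, or if a joint passes its speed limit or range.

ROBOT

A 6-joint arm with a two-finger parallel gripper is mounted at the origin on the work surface; the furniture and walls round the work are solid. World frame = base frame: x ahead of the robot, y to its left, z up, the work surface at z = 0. Lengths are in m, angles in rad, forces in N, time in s.
With the tool pointing down it reaches from about 0.375 to 0.75 m from the base axis. Payload 9 kg.
Tool frame: the origin (TCP) lies midway between the tips of the shut fingers; the grasp point (between the pads) lies robot.grasp_offset behind it (robot.grasp_offset is the distance from the TCP to the grasp point, in m); z points along the fingers, y is the direction in which the jaws open and shut (so a half turn about z gives the same grasp; the last joint's range is limited). The gripper opens to 85 mm and grips with 20 to 120 N. Pads are 22 mm wide; open, the fingers measure 114 mm over their backs; the gripper's body (76 mm by 85 mm) begins 54 mm behind the grasp point. The pads swing forward as they close: fully open they stand 13 mm farther back than shut.
Start: joints at [-1.356, 0.104, 0.097, 1.564, 0, 1.353], TCP at [0.252, -0.545, 0.231] pointing down, gripper open.
Joint ranges: [-2.99, 2.99], [-0.84, 1.86], [-1.1, 1.16], [-1.84, 2.11], [-1.51, 1.56], [-3.14, 3.14]. Speed limits (rad/s): [2.22, 2.22, 2.57, 3.14, 3.14, 3.14].

INTERFACE

Orientations are given as a 3x3 rotation matrix whose columns are the frame's x, y, z axes.
In Python, from station import robot gives the robot as it stands. The module is installed in compiled form; this text tells all that it offers.
- The arm moves only by the tool arm_command, never from a script. Its argument "rows" is a list of rows, each an object with "hand": the closure, from 0 (fully open) to 1 (shut); "dp": the shift along the tool's x, y, z scaled (see below), a list of three; "turn": the turn about the tool's z scaled (see below). In form: [{"hand": hand, "dp": [tx, ty, tz], "turn": turn}, ...]. A call has 1 to 12 rows; each row is the pose to reach, as a shift and turn from the pose commanded when the call began, along the tool's axes at that moment; what a row does not reach only later rows make up. The controller multiplies each number of a shift by 10 cm and each number of a turn by pi/4 rad. A row lasts 1/8 s, in which the tool goes at most 62.5 mm and 10.7 degrees, less where a joint would pass 70% of its speed; a pose out of reach is approached as far as the arm can. A call with a number of a shift or a turn outside -1 to 1 is refused whole. A call with a gripper value outside its range is refused whole. The fingers move at their own pace and stop on an object; the grip force is fixed at half the most. Time passes only in rows, so rows that repeat a pose let the fingers close. It gives the time, the measured TCP pose, the force and the opening at its end, in the units of the state.
- robot.get_obs(): the state, without advancing time (a new reading comes with each control period).
- robot.grab_frame(name): name is "scene" or "top"; returns the picture (400x640x3 uint8, red, green, blue); there is no depth.
- robot.get_calibration(name): a dict with "camera_matrix" (3x3 intrinsics, pixels), "R" (3x3) and "t" (3): a world point X has camera coordinates R X + t. Camera axes: x right, y down, z forward; pixel columns grow to the right and rows downward; lengths in m; the calibration is good to about 2 mm. A picture is of the moment at which its call begins. get_calibration takes no time and is no camera call.
- robot.hand_in(): hands the job in, once; it reports no verdict.
The state is a dict: "clock": time; "qpos": joint angles; "dq": joint speeds; "joint_efforts": joint torques, N m; "tool_pos": TCP position; "orientation": TCP orientation; "force": force on the tool from outside, world axes, zero at the start; "torque": the same for the moment, N m; "gripper_width": finger opening in m.
Only numpy, scipy, OpenCV 4.12 (cv2) and the standard library are available. Lean on these libraries where they do the work, as an engineer would, in place of code of your own. Each camera call takes 0.05 s, during which the arm holds its last target. There are 200 camera calls.

## Working session

There is one attempt and no reset: what is moved stays moved. The work goes in short steps, Python scripts to look and compute and a tool call to move; the robot and the scene stay as the last step left them, time stands still between calls to the robot, and variables do not carry over. Pictures are saved under pics/ and viewed, about 8 in all and at most 12, crops included, and the job is handed in when it is done.

Besides the shell and the picture viewer there is one more tool, called after "Emit:" as name(argument=value, ...) on one line, values as JSON. arm_command: Moves the arm, as the interface text tells. Shifts and turns lie within -1 to 1; 1 stands for 10 cm of shift or pi/4 rad of turn. Its arguments: {"type":"object","properties":{"rows":{"type":"array"}},"required":["rows"]}

```bash
mkdir -p pics; python3 - <<'E'
from station import robot
import cv2,numpy as np
o=robot.get_obs()
for k in("clock","tool_pos","orientation","force","gripper_width"):print(k,o[k])
print(robot.grasp_offset)
for n in("top","scene"):
    cv2.imwrite(f"pics/{n}1.png",robot.grab_frame(n)[:,:,::-1]); c=robot.get_calibration(n); print(c)
E
```

```text
clock 0.0
tool_pos [ 0.25157541 -0.54435162  0.23052662]
orientation [[ 9.07795222e-01  4.19413594e-01 -2.70329999e-04]
 [ 4.19413578e-01 -9.07794360e-01  1.28434402e-03]
 [ 2.93267294e-04 -1.27930144e-03 -9.99999139e-01]]
force [ 1.28055244 -0.35687026  0.81982308]
gripper_width 0.08547738080575903
0.0187
{'camera_matrix': array([[426.83514787,   0.        , 321.73761294],
       [  0.        , 426.83514787, 197.72125428],
       [  0.        ,   0.        ,   1.        ]]), 'R': array([[ 0.00970987, -0.99991111,  0.00913729],
       [-0.9819428 , -0.01126105, -0.18884257],
       [ 0.18892868, -0.00713866, -0.98196486]]), 't': array([-0.02689757,  0.54439172,  0.85330763])}
{'camera_matrix': array([[477.05672612,   0.        , 317.19706485],
       [  0.        , 477.05672612, 207.44235878],
       [  0.        ,   0.        ,   1.        ]]), 'R': array([[-0.80299946, -0.5958243 , -0.01361168],
       [-0.28438547,  0.40314101, -0.86982885],
       [ 0.52375259, -0.69460113, -0.49316578]]), 't': array([0.40925475, 0.24804962, 0.79218113])}
```

View pics/top1.png

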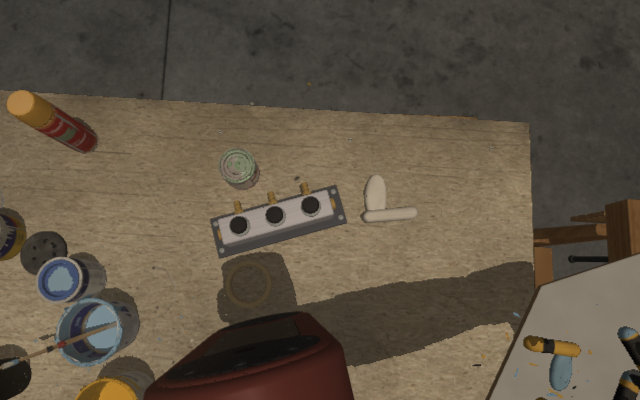

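View pics/scene1.png

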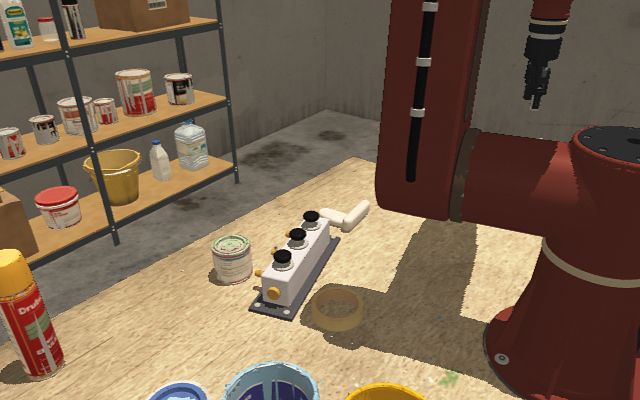

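The top view shows the three buttons at about (238,225), (274,215) and (311,205). The tin is behind them at (238,168), the tape in front at (248,285) and the casting to the right at (385,205). Next I measure the buttons.

```bash
cat > h.py <<'E'
import cv2,numpy as np
from station import robot
def ray(n,uv,z):
    c=robot.get_calibration(n);R,t=c["R"],c["t"]
    d=R.T@np.linalg.solve(c["camera_matrix"],[*uv,1]);o=-R.T@t
    return o+d*(z-o[2])/d[2]
def rel(p):
    o=robot.get_obs();return o["orientation"].T@(np.array(p)-o["tool_pos"])*10
E
python3 - <<'E'
from h import *
for n,g in(("top",[(238,225),(274,215),(311,205)]),("scene",[(282,256),(298,234),(311,215)])):
    im=cv2.imread(f"pics/{n}1.png"); m=(im.max(2)<50).astype(np.uint8)
    N,l,s,c=cv2.connectedComponentsWithStats(m)
    P=[]
    for x in g:
        k=[i for i in range(1,N) if np.hypot(*(c[i]-x))<12 and s[i,4]>40]
        for i in k:
            P.append(ray(n,c[i],.092));print(n,c[i],s[i],P[-1].round(4))
    P=np.array(P);print(np.linalg.norm(np.diff(P,axis=0),axis=1))
E
```

```text
top [238.34741784 224.78403756] [231 217  16  17 213] [0.48   0.1452 0.092 ]
top [274.24528302 214.54245283] [266 207  17  16 212] [0.5015 0.0742 0.092 ]
top [310.14218009 204.71563981] [302 197  17  16 211] [0.5223 0.0024 0.092 ]
[0.07417113 0.07473783]
scene [282.03763441 256.02150538] [274 250  17  13 186] [0.4803 0.1482 0.092 ]
scene [297.13924051 234.0443038 ] [289 228  17  13 158] [0.5048 0.0722 0.092 ]
scene [310.62043796 215.93430657] [303 211  16  11 137] [ 5.261e-01 -5.000e-04  9.200e-02]
[0.07981929 0.07582212]
```

Emit:
arm_command(rows=[{"hand": 1, "dp": [0.5, -0.4, 0], "turn": 0}, {"hand": 1, "dp": [1, -0.8, 0], "turn": 0}, {"hand": 1, "dp": [1, -0.8, 0], "turn": 0}])

```text
clock: 0.48
tool_pos: [0.3104, -0.4271, 0.2314]
orientation: [[0.906, 0.423, 0.0], [0.423, -0.906, 0.001], [0.001, -0.0, -1.0]]
force: [-0.9, -0.8, 0.1]
gripper_width: 0.0321
```

Emit:
arm_command(rows=[{"hand": 1, "dp": [0.5, -0.4, 0], "turn": 0}, {"hand": 1, "dp": [1, -0.8, 0], "turn": 0}, {"hand": 1, "dp": [1, -0.8, 0], "turn": 0}])

```text
clock: 0.85
tool_pos: [0.3674, -0.3131, 0.2315]
orientation: [[0.906, 0.423, 0.0], [0.423, -0.906, 0.0], [0.0, 0.0, -1.0]]
force: [-0.3, -0.7, 0.0]
gripper_width: -0.0001
```

Emit:
arm_command(rows=[{"hand": 1, "dp": [0.5, -0.4, 0], "turn": 0}, {"hand": 1, "dp": [1, -0.8, 0], "turn": 0}, {"hand": 1, "dp": [1, -0.8, 0], "turn": 0}])

```text
clock: 1.23
tool_pos: [0.4245, -0.1989, 0.2313]
orientation: [[0.906, 0.423, 0.0], [0.423, -0.906, 0.0], [0.0, -0.0, -1.0]]
force: [-0.4, -0.3, -0.2]
gripper_width: -0.0002
```

Emit:
arm_command(rows=[{"hand": 1, "dp": [0.5, -0.4, 0], "turn": 0}, {"hand": 1, "dp": [1, -0.8, 0], "turn": 0}, {"hand": 1, "dp": [1, -0.8, 0], "turn": 0}, {"hand": 1, "dp": [1, -0.8, 0], "turn": 0}])

```text
clock: 1.72
tool_pos: [0.4806, -0.0875, 0.231]
orientation: [[0.908, 0.419, -0.001], [0.419, -0.908, -0.0], [-0.001, 0.0, -1.0]]
force: [-0.5, -1.4, 0.3]
gripper_width: 0.0
```

```bash
python3 - <<'E'
from h import *
o=robot.get_obs();print(o["clock"],o["tool_pos"],o["orientation"],o["force"],o["gripper_width"])
for p in((.522,.0025,.11),(.5015,.074,.11),(.48,.146,.11)):print(rel(p).round(3))
E
```

```text
1.725 [ 0.480587   -0.08753031  0.23095354] [[ 9.07878489e-01  4.19232909e-01 -6.46128741e-04]
 [ 4.19232697e-01 -9.07878710e-01 -4.39916408e-04]
 [-7.71033963e-04  1.28512349e-04 -9.99999694e-01]] [-0.53438554 -1.3856216   0.28863692] 4.441760632815351e-05
[ 0.754 -0.644  1.209]
[ 0.868 -1.379  1.209]
[ 0.975 -2.123  1.209]
```

Emit:
arm_command(rows=[{"hand": 1, "dp": [0.38, -0.32, 0.3], "turn": 0}, {"hand": 1, "dp": [0.75, -0.64, 0.7], "turn": 0}, {"hand": 1, "dp": [0.75, -0.64, 1], "turn": 0}, {"hand": 1, "dp": [0.75, -0.64, 1], "turn": 0}, {"hand": 1, "dp": [0.75, -0.64, 1], "turn": 0}])

```text
clock: 2.35
tool_pos: [0.5223, 0.0013, 0.1327]
orientation: [[0.909, 0.417, 0.001], [0.417, -0.909, -0.001], [0.001, 0.001, -1.0]]
force: [-0.1, -0.3, 0.9]
gripper_width: 0.0
```

Emit:
arm_command(rows=[{"hand": 1, "dp": [0, 0, 0.1], "turn": 0}, {"hand": 1, "dp": [0, 0, 0.2], "turn": 0}, {"hand": 1, "dp": [0, 0, 0.25], "turn": 0}, {"hand": 1, "dp": [0, 0, 0.25], "turn": 0}])

```text
clock: 2.85
tool_pos: [0.5214, 0.0032, 0.1057]
orientation: [[0.908, 0.419, -0.001], [0.419, -0.908, 0.0], [-0.001, -0.0, -1.0]]
force: [0.6, 0.8, 0.1]
gripper_width: -0.0002
```

```bash
python3 - <<'E'
from h import *
f=robot.grab_frame("scene")[:,:,::-1];g=robot.grab_frame("top")[:,:,::-1]
a=cv2.resize(f[130:290,230:400],None,fx=2.3,fy=2.3);b=cv2.resize(g[130:290,210:380],None,fx=2.3,fy=2.3)
cv2.imwrite("pics/c1.png",np.hstack([a,b]))
for i in range(4):
    o=robot.get_obs();print(o["clock"],o["tool_pos"],o["force"]);
print(rel((.522,.0025,.1)))
E
```

```text
2.95 [0.52186291 0.00313069 0.1064326 ] [-0.19165721  0.70298417 -0.60706284]
2.95 [0.52186291 0.00313069 0.1064326 ] [-0.19165721  0.70298417 -0.60706284]
2.95 [0.52186291 0.00313069 0.1064326 ] [-0.19165721  0.70298417 -0.60706284]
2.95 [0.52186291 0.00313069 0.1064326 ] [-0.19165721  0.70298417 -0.60706284]
[-0.00140355  0.0062889   0.06432708]
```

View pics/c1.png

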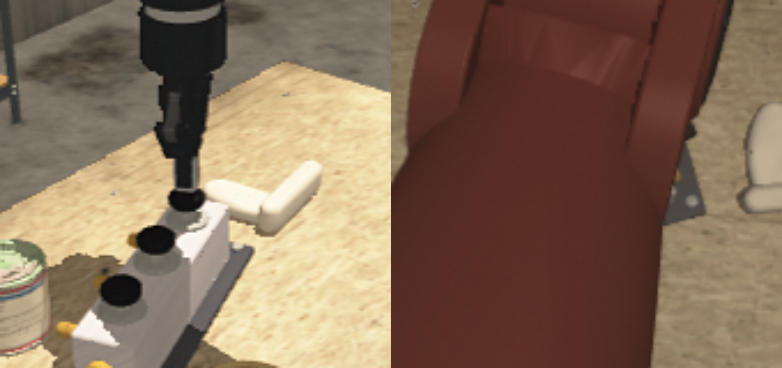

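Fingertips sit over the right button. I feel down to about 98 mm: an up button (100 mm) would push back, a locked one (96 mm) would not.

Emit:
arm_command(rows=[{"hand": 1, "dp": [0, 0, 0.02], "turn": 0}, {"hand": 1, "dp": [0, 0, 0.04], "turn": 0}, {"hand": 1, "dp": [0, 0, 0.06], "turn": 0}, {"hand": 1, "dp": [0, 0, 0.08], "turn": 0}, {"hand": 1, "dp": [0, 0, 0.08], "turn": 0}])

```text
clock: 3.58
tool_pos: [0.5219, 0.0031, 0.0985]
orientation: [[0.908, 0.419, 0.0], [0.419, -0.908, -0.0], [0.0, 0.0, -1.0]]
force: [-1.7, 0.2, 4.3]
gripper_width: -0.0003
```

Emit:
arm_command(rows=[{"hand": 1, "dp": [0, 0, 0], "turn": 0}])

```text
clock: 3.7
tool_pos: [0.5219, 0.0031, 0.0986]
orientation: [[0.908, 0.419, 0.0], [0.419, -0.908, -0.0], [0.0, 0.0, -1.0]]
force: [-1.8, 0.8, 4.2]
gripper_width: 0.0002
```

Emit:
arm_command(rows=[{"hand": 1, "dp": [0, 0, 0], "turn": 0}])

```text
clock: 3.82
tool_pos: [0.5219, 0.0031, 0.0985]
orientation: [[0.908, 0.419, 0.0], [0.419, -0.908, -0.0], [0.0, 0.0, -1.0]]
force: [-1.8, 0.0, 4.5]
gripper_width: 0.0002
```

Right is up (4.3 N at 98.5 mm). Press slowly to near the stop.

Emit:
arm_command(rows=[{"hand": 1, "dp": [0, 0, 0.015], "turn": 0}, {"hand": 1, "dp": [0, 0, 0.03], "turn": 0}, {"hand": 1, "dp": [0, 0, 0.045], "turn": 0}, {"hand": 1, "dp": [0, 0, 0.06], "turn": 0}, {"hand": 1, "dp": [0, 0, 0.075], "turn": 0}, {"hand": 1, "dp": [0, 0, 0.085], "turn": 0}, {"hand": 1, "dp": [0, 0, 0.085], "turn": 0}])

```text
clock: 4.7
tool_pos: [0.5219, 0.0031, 0.0899]
orientation: [[0.908, 0.419, 0.0], [0.419, -0.908, -0.0], [0.0, 0.0, -1.0]]
force: [-2.9, 1.2, 7.7]
gripper_width: 0.0002
```

Emit:
arm_command(rows=[{"hand": 1, "dp": [0, 0, 0.005], "turn": 0}, {"hand": 1, "dp": [0, 0, 0.008], "turn": 0}, {"hand": 1, "dp": [0, 0, 0.008], "turn": 0}])

```text
clock: 5.08
tool_pos: [0.5219, 0.0031, 0.0892]
orientation: [[0.908, 0.419, 0.0], [0.419, -0.908, -0.0], [0.0, 0.0, -1.0]]
force: [-2.1, 1.5, 7.5]
gripper_width: 0.0
```

Emit:
arm_command(rows=[{"hand": 1, "dp": [0, 0, 0.004], "turn": 0}, {"hand": 1, "dp": [0, 0, 0.007], "turn": 0}, {"hand": 1, "dp": [0, 0, 0.007], "turn": 0}])

```text
clock: 5.45
tool_pos: [0.5219, 0.0031, 0.0889]
orientation: [[0.908, 0.419, 0.0], [0.419, -0.908, -0.0], [0.0, 0.0, -1.0]]
force: [-4.8, 0.9, 11.0]
gripper_width: -0.0003
```

Emit:
arm_command(rows=[{"hand": 1, "dp": [0, 0, 0.003], "turn": 0}, {"hand": 1, "dp": [0, 0, 0.005], "turn": 0}, {"hand": 1, "dp": [0, 0, 0.005], "turn": 0}])

```text
clock: 5.82
tool_pos: [0.522, 0.0031, 0.0888]
orientation: [[0.908, 0.42, 0.001], [0.42, -0.908, -0.0], [0.0, 0.001, -1.0]]
force: [-5.7, 1.6, 13.6]
gripper_width: -0.0
```

Home (13.6 N, position stalled). Release and feel again at 98.

Emit:
arm_command(rows=[{"hand": 1, "dp": [0, 0, -0.02], "turn": 0}, {"hand": 1, "dp": [0, 0, -0.04], "turn": 0}, {"hand": 1, "dp": [0, 0, -0.06], "turn": 0}, {"hand": 1, "dp": [0, 0, -0.085], "turn": 0}, {"hand": 1, "dp": [0, 0, -0.105], "turn": 0}, {"hand": 1, "dp": [0, 0, -0.105], "turn": 0}, {"hand": 1, "dp": [0, 0, -0.105], "turn": 0}])

```text
clock: 6.7
tool_pos: [0.5217, 0.0031, 0.098]
orientation: [[0.908, 0.419, -0.0], [0.419, -0.908, -0.0], [-0.0, -0.0, -1.0]]
force: [-0.2, 0.3, 0.4]
gripper_width: -0.0002
```

Right is released at 98 with no force. Light touch at 95.5 mm to confirm it sits at 96 rather than hanging at 94.

Emit:
arm_command(rows=[{"hand": 1, "dp": [0, 0, 0.015], "turn": 0}, {"hand": 1, "dp": [0, 0, 0.025], "turn": 0}, {"hand": 1, "dp": [0, 0, 0.025], "turn": 0}, {"hand": 1, "dp": [0, 0, 0.025], "turn": 0}])

```text
clock: 7.2
tool_pos: [0.5219, 0.0031, 0.096]
orientation: [[0.908, 0.419, 0.0], [0.419, -0.908, -0.0], [0.0, 0.0, -1.0]]
force: [-1.7, 0.5, 3.8]
gripper_width: -0.0001
```

Emit:
arm_command(rows=[{"hand": 1, "dp": [0, 0, -0.1], "turn": 0}, {"hand": 1, "dp": [0, 0, -0.2], "turn": 0}, {"hand": 1, "dp": [0, 0, -0.2], "turn": 0}])

```text
clock: 7.58
tool_pos: [0.5226, 0.0029, 0.1171]
orientation: [[0.908, 0.419, 0.002], [0.419, -0.908, -0.001], [0.002, 0.001, -1.0]]
force: [0.0, 0.6, -0.1]
gripper_width: -0.0002
```

```bash
python3 - <<'E'
from h import *
print(robot.get_obs()["tool_pos"],rel((.5015,.0745,.106)),rel((.48,.146,.106)))
E
```

```text
[0.52258957 0.0029069  0.11705902] [ 0.10861671 -0.73852502  0.10976163] [ 0.21328527 -1.47777721  0.10892583]
```

Emit:
arm_command(rows=[{"hand": 1, "dp": [0.055, -0.37, 0], "turn": 0}, {"hand": 1, "dp": [0.11, -0.735, 0], "turn": 0}, {"hand": 1, "dp": [0.11, -0.735, 0.05], "turn": 0}, {"hand": 1, "dp": [0.11, -0.735, 0.1], "turn": 0}, {"hand": 1, "dp": [0.11, -0.735, 0.12], "turn": 0}, {"hand": 1, "dp": [0.11, -0.735, 0.14], "turn": 0}, {"hand": 1, "dp": [0.11, -0.735, 0.16], "turn": 0}, {"hand": 1, "dp": [0.11, -0.735, 0.175], "turn": 0}, {"hand": 1, "dp": [0.11, -0.735, 0.175], "turn": 0}, {"hand": 1, "dp": [0.11, -0.735, 0.175], "turn": 0}])

```text
clock: 8.82
tool_pos: [0.5012, 0.0741, 0.0986]
orientation: [[0.908, 0.419, 0.001], [0.419, -0.908, -0.001], [0.0, 0.001, -1.0]]
force: [-1.1, -3.1, 4.4]
gripper_width: 0.0001
```

Middle is up (4.4 N). Same press, to commanded 87.5 mm as before, checking the force partway.

Emit:
arm_command(rows=[{"hand": 1, "dp": [0, 0, 0.015], "turn": 0}, {"hand": 1, "dp": [0, 0, 0.03], "turn": 0}, {"hand": 1, "dp": [0, 0, 0.045], "turn": 0}, {"hand": 1, "dp": [0, 0, 0.06], "turn": 0}, {"hand": 1, "dp": [0, 0, 0.075], "turn": 0}, {"hand": 1, "dp": [0, 0, 0.085], "turn": 0}, {"hand": 1, "dp": [0, 0, 0.093], "turn": 0}, {"hand": 1, "dp": [0, 0, 0.093], "turn": 0}])

```text
clock: 9.82
tool_pos: [0.5012, 0.0742, 0.0893]
orientation: [[0.908, 0.419, 0.001], [0.419, -0.908, -0.001], [0.0, 0.001, -1.0]]
force: [-2.1, -3.7, 7.4]
gripper_width: 0.0003
```

Emit:
arm_command(rows=[{"hand": 1, "dp": [0, 0, 0.004], "turn": 0}, {"hand": 1, "dp": [0, 0, 0.008], "turn": 0}, {"hand": 1, "dp": [0, 0, 0.012], "turn": 0}, {"hand": 1, "dp": [0, 0, 0.012], "turn": 0}])

```text
clock: 10.32
tool_pos: [0.5013, 0.0742, 0.0888]
orientation: [[0.908, 0.419, 0.001], [0.419, -0.908, -0.001], [0.001, 0.001, -1.0]]
force: [-4.3, -3.5, 12.8]
gripper_width: 0.0004
```

Emit:
arm_command(rows=[{"hand": 1, "dp": [0, 0, -0.02], "turn": 0}, {"hand": 1, "dp": [0, 0, -0.04], "turn": 0}, {"hand": 1, "dp": [0, 0, -0.06], "turn": 0}, {"hand": 1, "dp": [0, 0, -0.085], "turn": 0}, {"hand": 1, "dp": [0, 0, -0.105], "turn": 0}, {"hand": 1, "dp": [0, 0, -0.105], "turn": 0}, {"hand": 1, "dp": [0, 0, -0.105], "turn": 0}])

```text
clock: 11.2
tool_pos: [0.5008, 0.0746, 0.098]
orientation: [[0.908, 0.42, -0.0], [0.42, -0.908, 0.0], [-0.0, -0.0, -1.0]]
force: [-1.0, -0.0, -0.2]
gripper_width: 0.0003
```

Emit:
arm_command(rows=[{"hand": 1, "dp": [0, 0, 0.015], "turn": 0}, {"hand": 1, "dp": [0, 0, 0.025], "turn": 0}, {"hand": 1, "dp": [0, 0, 0.025], "turn": 0}, {"hand": 1, "dp": [0, 0, 0.025], "turn": 0}])

```text
clock: 11.7
tool_pos: [0.501, 0.0745, 0.096]
orientation: [[0.908, 0.419, 0.0], [0.419, -0.908, -0.0], [0.0, 0.0, -1.0]]
force: [-2.6, 0.6, 4.0]
gripper_width: 0.0002
```

Emit:
arm_command(rows=[{"hand": 1, "dp": [0, 0, -0.1], "turn": 0}, {"hand": 1, "dp": [0, 0, -0.2], "turn": 0}, {"hand": 1, "dp": [0, 0, -0.2], "turn": 0}])

```text
clock: 12.08
tool_pos: [0.5018, 0.0743, 0.117]
orientation: [[0.908, 0.419, 0.002], [0.419, -0.908, -0.0], [0.002, 0.001, -1.0]]
force: [0.6, 0.2, 0.8]
gripper_width: -0.0002
```

Emit:
arm_command(rows=[{"hand": 1, "dp": [0.055, -0.37, 0], "turn": 0}, {"hand": 1, "dp": [0.11, -0.735, 0], "turn": 0}, {"hand": 1, "dp": [0.11, -0.735, 0.05], "turn": 0}, {"hand": 1, "dp": [0.11, -0.735, 0.1], "turn": 0}, {"hand": 1, "dp": [0.11, -0.735, 0.12], "turn": 0}, {"hand": 1, "dp": [0.11, -0.735, 0.14], "turn": 0}, {"hand": 1, "dp": [0.11, -0.735, 0.16], "turn": 0}, {"hand": 1, "dp": [0.11, -0.735, 0.175], "turn": 0}, {"hand": 1, "dp": [0.11, -0.735, 0.175], "turn": 0}, {"hand": 1, "dp": [0.11, -0.735, 0.175], "turn": 0}])

```text
clock: 13.32
tool_pos: [0.4802, 0.1458, 0.0984]
orientation: [[0.908, 0.419, 0.0], [0.419, -0.908, -0.0], [0.0, 0.0, -1.0]]
force: [0.6, 0.3, -0.1]
gripper_width: -0.0002
```

Middle is locked at 96 mm. Left shows no force at 98, so it should be locked already. I confirm with a light touch.

Emit:
arm_command(rows=[{"hand": 1, "dp": [0, 0, 0.015], "turn": 0}, {"hand": 1, "dp": [0, 0, 0.025], "turn": 0}, {"hand": 1, "dp": [0, 0, 0.025], "turn": 0}, {"hand": 1, "dp": [0, 0, 0.025], "turn": 0}])

```text
clock: 13.82
tool_pos: [0.4803, 0.1458, 0.0961]
orientation: [[0.908, 0.419, 0.0], [0.419, -0.908, -0.0], [0.0, 0.0, -1.0]]
force: [-1.2, -0.2, 3.5]
gripper_width: 0.0
```

Emit:
arm_command(rows=[{"hand": 1, "dp": [0, 0, -0.3], "turn": 0}, {"hand": 1, "dp": [0, 0, -0.7], "turn": 0}, {"hand": 1, "dp": [0, 0, -1], "turn": 0}, {"hand": 1, "dp": [0, 0, -1], "turn": 0}, {"hand": 1, "dp": [0, 0, -1], "turn": 0}])

```text
clock: 14.45
tool_pos: [0.4798, 0.1458, 0.1948]
orientation: [[0.908, 0.419, -0.001], [0.419, -0.908, -0.0], [-0.001, -0.0, -1.0]]
force: [-0.2, -0.1, -1.0]
gripper_width: 0.0002
```

```bash
python3 - <<'E'
from h import *
f=robot.grab_frame("scene")[:,:,::-1]
cv2.imwrite("pics/c2.png",cv2.resize(f[150:350,190:400],None,fx=2.5,fy=2.5))
E
```

```text
(no output)
```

View pics/c2.png

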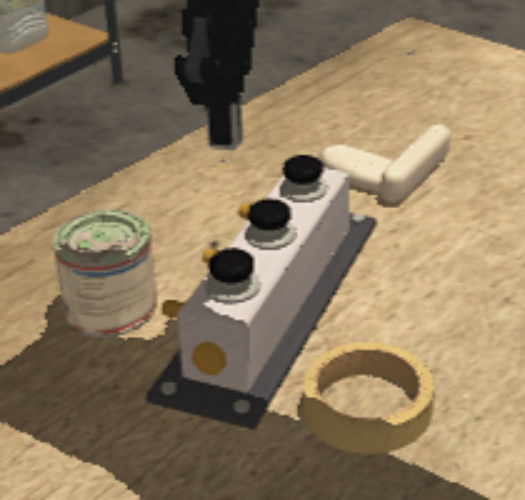

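The picture shows the arm clear, the buttons at crop pixels (302,168), (269,213) and (231,266), and the tin, tape and casting where they were.

```bash
python3 -c "
from station import robot
print(robot.hand_in(), robot.get_obs()['clock'])"
```

```text
the job is handed in; nothing more can be done
the job is handed in; nothing more can be done
```

All three buttons are locked down, and I handed the job in with the robot's clock at about 14.5 s of the 42 s allowed.

| Button | Force felt at about 98 mm | What I did | Check after letting go |
|---|---|---|---|
| Right | 4.3 N, so up | Pressed slowly to the stop, 13.6 N reading | No force at 98 mm; 3.8 N with the tip at 96.0 mm |
| Middle | 4.4 N, so up | Pressed slowly to the stop, 12.8 N reading | No force at 98 mm; 4.0 N with the tip at 96.0 mm |
| Left | None, so already locked | Light touch only, not clicked | 3.5 N with the tip at 96.1 mm |

The last picture shows the arm clear of everything and the tin, tape and casting where they were. No check failed or disagreed. The two camera views differed by up to about 5 mm on the button positions. I used the top view because its spacing (74 to 75 mm) matched the 75 mm given.

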